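# Release a ribbon spool with a two-button gate

## Task

Let the ribbon spool out of the dispenser: press its two round buttons down together, one fingertip on each, and hold both down until the spool has rolled to the stop at the low end of its lane and come to rest; then let go so that both buttons spring back up. Do not touch the spool with the robot, and leave the things lying around the dispenser where they are.

Things in the scene. Friction and masses are not known exactly. Their poses are not given: they have to be found in the camera images.
- dispenser: Ribbon-spool dispenser, fixed. Origin: centre of its underside on the table; z up, x away from the robot at yaw 0, y to the robot's left. White deck (x -110 to 0 mm, y -95 to 95, flat top at z 60) with two buttons; beyond it (x 49 to 101, y -160 to 160) a wooden lane slopes down 7 degrees towards +y, with 20 mm high guards and an upright stop at its low end.
- gate (a point): Point on the lane floor, at (75, -45, 65) mm in the dispenser's frame, where two steel gate pins stand 6 mm out of the floor and hold the spool back. Each button lowers one pin; the spool is let go only when both buttons are down by about 6 mm at the same time.
- button_left_top (a point): Centre of the top face of the left (+y) button: a round grey cap, 34 mm in diameter, at (-55, 32, 75) mm in the dispenser's frame when up; it goes down with the button. The two caps are 64 mm apart centre to centre along the dispenser's y; they stand 15 mm above the deck when up, 5 mm when fully down.
- button_right_top (a point): Centre of the top face of the right (-y) button: same cap, at (-55, -32, 75) mm in the dispenser's frame when up.
- button_left (a joint): Travel of the left button in m: 0 up, 0.010 fully down. Spring: it starts to move at about 1.5 N and is fully down at about 5 N; springs back up when let go. It clears its gate pin from about 0.006.
- button_right (a joint): Travel of the right button, same as the left.
- spool: Ribbon spool standing on its rim in the lane behind the gate pins: 70 mm in diameter, 32 mm wide, about 90 g, white flanges with plum ribbon. Origin at its centre; its x axis is its rolling axis (across the lane), y and z turn as it rolls. At the start its centre is at about (75, -60, 103) mm in the dispenser's frame. Once let go it rolls about 0.18 m by itself in roughly a second.
- lane_end (a point): Point fixed on the dispenser, where the spool's centre lies when the spool rests against the stop: (75, 118, 81) mm in the dispenser's frame.
- flat_spool: Bystander: ribbon spool lying flat, 68 mm in diameter, 26 mm high. Origin: centre of its underside.
- glue_gun: Bystander: blue glue gun lying on its side, about 190 x 125 mm, 34 mm high. Origin on the table under its barrel; nozzle towards its x, handle towards its -y.
- scissors: Bystander: scissors with lilac loops lying flat, 205 x 75 mm, 11 mm high. Origin on the table under the pivot, blades towards x.
- cup: Bystander: empty white cup standing upright, 80 mm in diameter at the rim, 110 mm high. Origin: centre of its underside.
There are look-alikes about, which are no part of the job. Of the things like the spool, leave any that is brown, green or red; of the rest the smaller one is meant.

How it is judged (in metres and radians):
On the way, in this order (a step that is already met when the one before it is completed fails the run):
1. both buttons are down together by more than 5 mm (value of joint each of button_left, button_right above 0.005 m), for 0.1 s.
2. with both buttons still held down, the spool comes to rest against the stop (all of step 1 and distance between spool and lane_end below 0.012 m and linear speed of spool below 0.02 m/s), for 0.2 s.
At the end, for the whole second after the job is handed in: The spool rests upright on its rim against the stop (centre within 12 mm of lane_end, slower than 20 mm/s) and both buttons are back up (within 2 mm) (distance between spool and lane_end below 0.012 m and linear speed of spool below 0.02 m/s and value of joint each of button_left, button_right below 0.002 m and angle between spool's own x axis and vertical between 1.4 and 1.75 rad); the robot touches nothing.
It fails at once if the robot touches the ribbon spool in the lane (contact force between any of the fingers, the arm and spool above 0.3 N).
It fails at once if the spool is lifted out of the lane (z of spool in the frame of dispenser above 0.125 m).
It fails at once if a bystander (flat spool, glue gun, scissors or cup) is moved by more than 25 mm (distance of any of flat_spool, glue_gun, scissors, cup from where it was at the start of the episode above 0.025 m).
It also fails if it takes over 42 s, if anything falls off the work surface, if the arm or the gripper's body presses on something with over 40 N, if the wrist force passes 120 N, or if a joint passes its speed limit or range.

## Robot

A 6-joint arm with a two-finger parallel gripper is mounted at the origin on the work surface. World frame = base frame: x ahead of the robot, y to its left, z up, the work surface at z = 0. Lengths are in mm, angles in rad, forces in N, time in s.
With the tool pointing down it reaches from about 350 to 975 mm from the base axis. Payload 7.1 kg.
Tool frame: the origin (TCP) lies on the front face of the gripper's body, between the roots of the fingers; the fingertips stand 80 mm ahead of it and the grasp point (between the pads) lies 61 mm ahead of it (env.tips_ahead is the distance from the TCP to the fingertips, in mm); z points along the fingers, y is the line along which they close (so a half turn about z gives the same grasp; the last joint's range is limited). The gripper opens to 88 mm and grips with 3 to 60 N. Pads are 20 mm wide; open, the fingers measure 115 mm over their backs; the gripper's body (75 mm by 178 mm) begins 61 mm behind the grasp point.
Start: joints at [-1.217, 0.423, 1.63, -0, 1.089, -0.019], TCP at [227.657, -582.046, 302.675] pointing down, gripper open.
Joint ranges: [-3, 3], [-0.9, 2.11], [0.09, 2.58], [-1.31, 4.45], [0.11, 2.69], [-2.54, 2.54]. Speed limits (rad/s): [2.39, 2.39, 3.01, 3.14, 3.14, 3.14].

## Interface

Orientations are given as a unit quaternion [x, y, z, w].
In Python, from station import env, set_gripper, viewer, workorder gives the robot as it stands. Calls block until the motion is done:
- env.reach(position, orientation): joint-space move of the TCP to a pose.
- env.move_l(position, rot=None, rate=150, f_stop=None): straight line of the TCP; rot=None keeps the orientation; rate is the mean speed in mm/s. With f_stop (N) it stops when the force on the tool has changed by that much, and returns True; else False.
- env.move_joints(angles): joint-space move.
- set_gripper(opening): finger opening in mm; the grip force is fixed at half the most; returns when the fingers have stopped.
- env.hold(seconds).
- env.ik(position, orientation): joint angles nearest the present ones, or None.
- env.read_state(): the state.
- viewer.camera(name): name is "scene" or "top"; returns the picture (420x560x3 uint8, blue, green, red); there is no depth.
- viewer.camera_params(name): a dict with "fx", "fy", "cx", "cy" (pixels), "pose" (4x4, takes a point from camera to world coordinates). Camera axes: x right, y up, looking along -z (the intrinsics and any distortion apply to the point x, -y, -z); pixel columns grow to the right and rows downward; lengths in mm; the calibration is good to about 2 mm. A picture is of the moment at which its call begins. camera_params takes no time and is no camera call.
A pose or a line that the arm cannot do raises env.IKError and nothing moves.
- workorder.sign_off(): hands the job in; it is judged then, once.
The state is a dict: "time_s": time; "qpos": joint angles; "dq": joint speeds; "tau": joint torques, N m; "tool_pos": TCP position; "orientation": TCP orientation; "force": force on the tool from outside, world axes, zero at the start; "wrist_torque": the same for the moment, N m; "width": finger opening in mm; "grip_force": force on a finger pad.
Only numpy, scipy, OpenCV 4.12 (cv2) and the standard library are available. Lean on these libraries where they do the work, as an engineer would, in place of code of your own. Each camera call takes 0.05 s, during which the arm holds its last target. There are 200 camera calls.

## Working session

There is one attempt and no reset: what is moved stays moved. The work goes in short steps, each a Python script; the robot and the scene stay as the last script left them, time stands still between calls to the robot, and variables do not carry over. Pictures are saved under pics/ and viewed, at most 10 in all, crops included, and the job is handed in when it is done.

```bash
mkdir -p pics; ls; python3 - <<'E'
from station import env, viewer
import cv2, json
for n in ("scene","top"):
    cv2.imwrite(f"pics/{n}0.png",viewer.camera(n))
    p=viewer.camera_params(n); print(n,{k:(v.tolist() if hasattr(v,'tolist') else v) for k,v in p.items()})
s=env.read_state(); print(s["time_s"],s["orientation"],s["width"],env.tips_ahead)
E
```

```text
pics
scene {'fx': 497.0138727995178, 'fy': 497.0138727995178, 'cx': 282.49926777828125, 'cy': 206.7834539244531, 'pose': [[0.7565018031203133, -0.35747476548085805, 0.5476466140862377, 1370.864028491675], [0.6539911492170173, 0.4144976895807179, -0.632840613486565, -862.5390480998062], [-0.0007737063525764819, 0.8369011037014186, 0.547353582249927, 879.6226464082861], [0.0, 0.0, 0.0, 1.0]]}
top {'fx': 505.23248757020343, 'fy': 505.23248757020343, 'cx': 279.893566117531, 'cy': 215.412971757045, 'pose': [[0.018416120753168477, 0.9843926569128614, -0.175019837482619, 338.7366530232481], [-0.9998233748933549, 0.017475024067034075, -0.006916830973705667, 18.73549672413165], [-0.003750401747406126, 0.17511630577959966, 0.9845406106082364, 1483.8447038729862], [0.0, 0.0, 0.0, 1.0]]}
0.1 [ 9.82679651e-01  1.85311335e-01 -1.05182523e-04 -6.33524688e-04] 87.83679198059394 80.0
```

View pics/scene0.png

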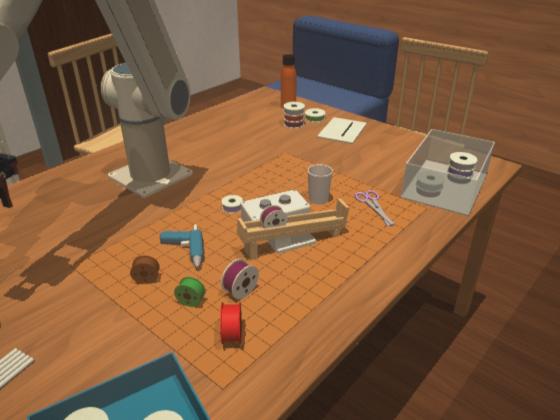

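View pics/top0.png

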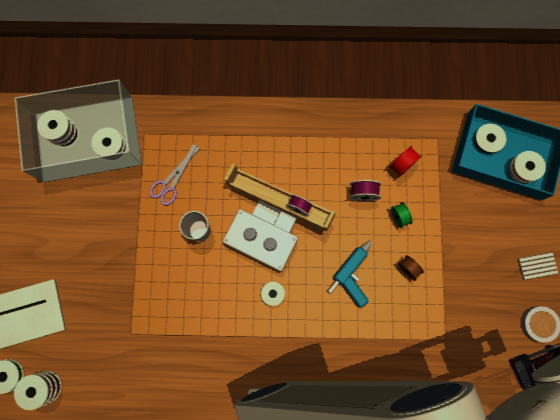

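The scene view shows the dispenser at about (290,220), with its buttons at (265,204) and (285,199) and the lane spool at (273,216). In the top view the buttons are at (250,234) and (270,244), the lane spool at (299,204) and the cup at (195,227).

Spool candidates in the top view:
- Plum in the lane (299,204)
- Larger plum (365,190)
- Red (405,161)
- Green (402,214)
- Brown (410,268)

The one in the lane is meant: it is plum, the smaller of the two, and standing behind the gate. Next I measure the buttons and take an enlarged crop to confirm.

```bash
cat > h.py <<'E'
import numpy as np, cv2
from station import env, viewer, set_gripper, workorder
def ray(n,u,v,z):
    p=viewer.camera_params(n); T=np.array(p["pose"])
    d=T[:3,:3]@np.array([(u-p["cx"])/p["fx"],-(v-p["cy"])/p["fy"],-1]); o=T[:3,3]
    return o+d*(z-o[2])/d[2]
def buttons(n,img,box):
    x0,y0,x1,y1=box; c=img[y0:y1,x0:x1]; hsv=cv2.cvtColor(c,cv2.COLOR_BGR2HSV)
    m=((hsv[...,1]<70)&(hsv[...,2]>50)&(hsv[...,2]<165)).astype(np.uint8)
    k,_,st,ce=cv2.connectedComponentsWithStats(m,connectivity=4)
    return [(st[i].tolist(),(ce[i]+[x0,y0]).round(1).tolist(),ray(n,*(ce[i]+[x0,y0]),75).round(1).tolist()) for i in range(1,k) if st[i,4]>25]
E
python3 - <<'E'
from h import *
t=cv2.imread("pics/top0.png"); s=cv2.imread("pics/scene0.png")
for n,i,b in (("top",t,(235,222,285,256)),("scene",s,(250,192,300,212))):
    for r in buttons(n,i,b): print(n,r)
# plum spool in lane, deck corners
a=cv2.resize(t[160:280,215:335],(480,480),interpolation=cv2.INTER_CUBIC); b=cv2.resize(s[185:260,230:360][:, :],None,fx=3,fy=3,interpolation=cv2.INTER_CUBIC)
b=cv2.resize(s[180:260,225:305],(480,480)[::-1],interpolation=cv2.INTER_CUBIC)
o=cv2.resize(np.hstack([a,b]),(800,400)); cv2.imwrite("pics/crop1.png",o)
E
```

```text
top ([8, 6, 14, 14, 155], [249.5, 234.1], [534.2, 113.2, 75.0])
top ([28, 16, 14, 14, 155], [269.5, 244.1], [506.9, 56.2, 75.0])
scene ([29, 3, 12, 9, 91], [284.5, 199.4], [543.8, 102.7, 75.0])
scene ([9, 8, 13, 9, 88], [265.0, 203.9], [516.0, 45.5, 75.0])
```

View pics/crop1.png

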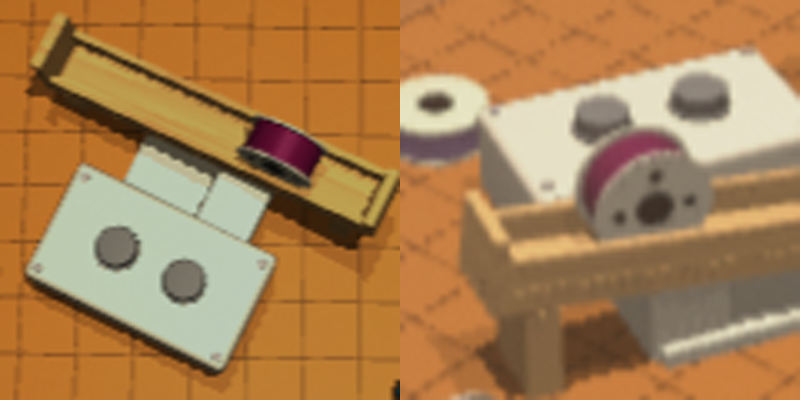

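The crop confirms the plum spool in the lane and two grey caps 63 mm apart; the dispenser's yaw is about -25.5°. I'll move above the midpoint with the opening at 50.5 mm and look again.

```bash
cat >> h.py <<'E'
from scipy.spatial.transform import Rotation as R
yaw=np.arctan2(-27.4,57.1)
Q=(R.from_euler('z',yaw)*R.from_euler('x',np.pi)).as_quat()
M=np.array([522.3,83.0])
E
python3 - <<'E'
from h import *
j=env.ik([*M,290],Q); print(np.round(j,2))
env.reach([*M,290],Q); set_gripper(50.5); env.move_l([*M,178],rate=100)
s=env.read_state(); print(s["time_s"],s["tool_pos"],s["width"],s["force"])
a=viewer.camera("top")[170:270,200:320]; b=viewer.camera("scene")[150:250,220:340]
o=np.hstack([cv2.resize(k,(400,333),interpolation=cv2.INTER_CUBIC) for k in (a,b)]); cv2.imwrite("pics/c2.png",o)
E
```

```text
[ 0.14  0.3   1.85 -0.    0.99  2.15]
4.6917 [522.67779787  83.0529752  178.54627109] 50.621287470017585 [0.0847101  0.06028226 0.14745132]
```

View pics/c2.png

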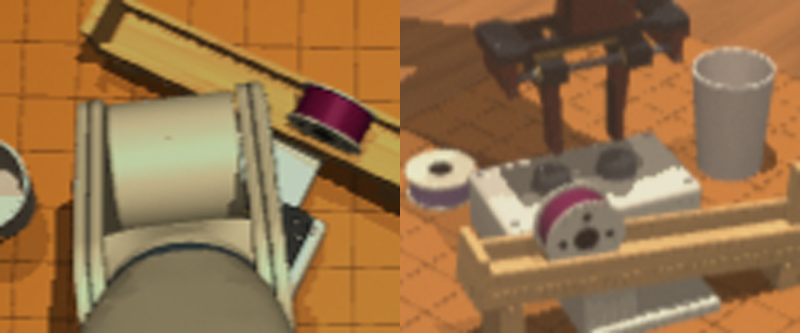

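The crop shows the fingertips at (552,152) and (618,138), right over the caps and well clear of the spool and cup. Next I press, hold and track the spool.

```bash
python3 - <<'E'
from h import *
print(env.move_l([*M,158],rate=60), env.read_state()["force"].round(1))
for z in (152,148,145.5):
    print(z,env.move_l([*M,z],rate=25,f_stop=30)); s=env.read_state()
    print(s["tool_pos"].round(1),s["force"].round(1),s["wrist_torque"].round(2))
env.hold(2.0)
s=env.read_state(); print(s["time_s"],s["tool_pos"].round(1),s["force"].round(1),s["wrist_torque"].round(2))
a=viewer.camera("top")[150:270,200:344]; b=viewer.camera("scene")[150:250,240:360]
o=np.hstack([cv2.resize(k,(400,333),interpolation=cv2.INTER_CUBIC) for k in (a,b)]); cv2.imwrite("pics/c3.png",o)
E
```

```text
False [ 0.4 -0.3 -0.8]
152 False
[522.8  83.  152.3] [ 0.1 -0.9  3.5] [ 0.08 -0.09 -0.04]
148 False
[522.7  83.1 148.5] [-0.3  1.   7.1] [0.08 0.05 0.02]
145.5 False
[522.7  83.1 146.1] [-0.7  1.1  8.9] [ 0.09  0.14 -0.06]
8.225 [522.7  83.1 146.2] [-1.1  0.4  8.5] [0.   0.16 0.02]
```

View pics/c3.png

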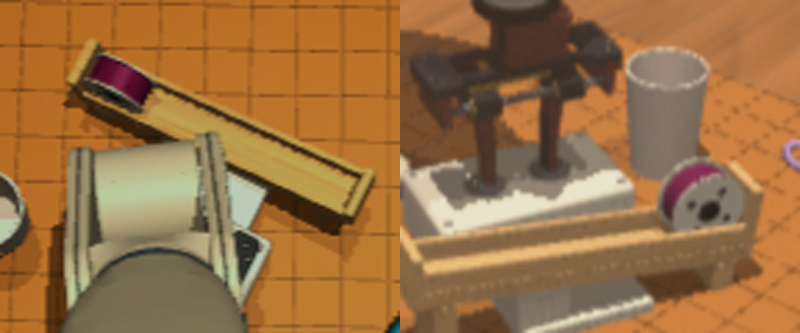

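Both fingers are pressing the caps, about 9 mm down. The spool lies against the low-end stop, at (120,82) in the top crop and (705,200) in the scene crop. I'll hold a little longer to confirm it is at rest, then release.

```bash
python3 - <<'E'
from h import *
def c():
    h=cv2.cvtColor(viewer.camera("top")[150:230,200:344],cv2.COLOR_BGR2HSV)
    m=(h[...,0]>150)&(h[...,0]<175)&(h[...,1]>90); y,x=np.nonzero(m); return np.round([x.mean()+200,y.mean()+150,m.sum()],2)
print(c()); env.hold(1.0); print(c())
env.move_l([*M,165],rate=40); env.move_l([*M,290],rate=120); env.hold(0.8); print(c())
s=env.read_state(); print(s["time_s"],s["tool_pos"].round(1),s["force"].round(1))
b=viewer.camera("scene")[150:250,240:360]; cv2.imwrite("pics/c4.png",cv2.resize(b,(480,400),interpolation=cv2.INTER_CUBIC))
E
```

```text
[243.57 177.93 187.  ]
[243.57 177.93 187.  ]
[243.56 177.92 185.  ]
12.1083 [522.3  83.  290. ] [ 0.5 -1.1 -0.1]
```

View pics/c4.png

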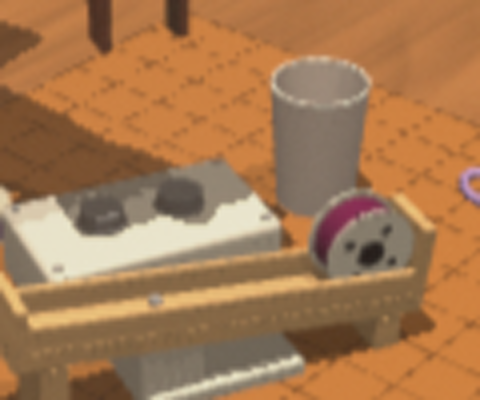

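Both buttons are back up, at (102,213) and (180,195). A gate pin stands again at (155,300), and the spool rests upright against the stop at (362,240).

```bash
python3 -c "
from h import *
print(workorder.sign_off())"
```

```text
the job is handed in; nothing more can be done
None
```

The job is handed in, with no verdict returned: I held both buttons about 9 mm down until the spool lay still against the stop, then released them and both sprang back up; the robot stayed clear of the spool and the things lying around.

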